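# Zero the spirit-vapour monitor with the tuning tool

## Robot

A 6-joint arm with a two-finger parallel gripper is mounted at the origin on the work surface. World frame = base frame: x ahead of the robot, y to its left, z up, the work surface at z = 0. Lengths are in m, angles in rad, forces in N, time in s.
With the tool pointing down it reaches from about 0.425 to 0.95 m from the base axis. Payload 3.5 kg.
Tool frame: the origin (TCP) lies at the very end of the fingers, on their centre line; the grasp point (between the pads) lies 19 mm behind it; z points along the fingers, y is the direction in which the jaws open and shut (so a half turn about z gives the same grasp; the last joint's range is limited). The gripper opens to 85 mm and grips with 20 to 120 N. Pads are 22 mm wide; open, the fingers measure 114 mm over their backs; the gripper's body (76 mm by 85 mm) begins 54 mm behind the grasp point. The pads swing forward as they close: fully open they stand 13 mm farther back than shut.
Start: joints at [-1.344, 0.286, 1.577, -0, 1.279, -0.15], TCP at [0.248, -0.628, 0.231] pointing down, gripper open.
Joint ranges: [-2.77, 2.77], [-0.9, 2.22], [0.21, 2.48], [-1.53, 4.67], [0.24, 2.81], [-2.84, 2.84]. Speed limits (rad/s): [2.79, 2.79, 3.14, 3.14, 3.14, 3.14].

## Interface

Orientations are given as a 3x3 rotation matrix whose columns are the frame's x, y, z axes.
In Python, from rig import arm gives the robot as it stands. The module is installed in compiled form; this text tells all that it offers.
- The arm moves only by the tool servo_tool, never from a script. Its argument "plan" is a list of rows, each an object with "claw": the opening, from 0 (shut) to 1 (fully open); "travel": the shift along the tool's x, y, z as a fraction of full scale, a list of three; "twist": the turn, a rotation vector about the tool's x, y, z as a fraction of full scale, a list of three. In form: [{"claw": claw, "travel": [tx, ty, tz], "twist": [wx, wy, wz]}, ...]. A call has 1 to 8 rows; each row shifts and turns the commanded pose from where the row before left it, along the tool's axes as they then stand; what a row does not reach is not made up. Full scale, the value 1, is 7.5 cm for a shift and 180 degrees for a turn. A row lasts 1/8 s, in which the tool goes at most 62.5 mm and 10.7 degrees, less where a joint would pass 70% of its speed; a pose out of reach is approached as far as the arm can. A call with a number of a shift or a turn outside -1 to 1 is refused whole. A call with a gripper value outside its range is refused whole. The fingers move at their own pace and stop on an object; "squeeze" is the grip in N (left out, the last holds). Time passes only in rows, so rows that do not move let the fingers close. It gives the time, the measured TCP pose, the force and the opening at its end, in the units of the state.
- arm.observe(): the state, without advancing time (a new reading comes with each control period).
- arm.camera(name): name is "side" or "top" or "wrist"; returns a dict with "frame" (420x560x3 uint8, blue, green, red), "fx", "fy", "cx", "cy" (pixels), "xyz" and "orientation" of the camera in the world. Camera axes: x right, y up, looking along -z (the intrinsics and any distortion apply to the point x, -y, -z); pixel columns grow to the right and rows downward; lengths in m; the calibration is good to about 2 mm. A picture is of the moment at which its call begins. There is no depth.
- arm.job_done(): hands the job in, once; it reports no verdict.
The state is a dict: "time_s": time; "joints": joint angles; "qvel": joint speeds; "joint_torque": joint torques, N m; "position": TCP position; "orientation": TCP orientation; "ft_force": force on the tool from outside, world axes, zero at the start; "moment": the same for the moment, N m; "opening": finger opening in m.
Only numpy, scipy, OpenCV 4.12 (cv2) and the standard library are available. Lean on these libraries where they do the work, as an engineer would, in place of code of your own. Each camera call takes 0.05 s, during which the arm holds its last target. There are 200 camera calls.

## Task

The spirit-vapour monitor lying on the bench reads high. Take the yellow plastic tuning tool from the wooden block, seat its blade fully in the slot of the zero trimmer (blue collar) and turn it until the red needle rests on the green mark, pressing only lightly (the trimmer cracks at 15 N). Then put the tool back upright in its hole in the block and let go; leave the orange-collared span trimmer and everything else alone.

Things in the scene. Friction and masses are not known exactly. Their poses are not given: they have to be found in the camera images.
- trim_tool_grip (a point): Yellow plastic tuning tool, 116 mm long, about 30 g, standing upright, blade down, in one of the block's three holes; z runs up it. This point: centre of its square handle, 14 x 14 mm (flats face its own x and y) and 60 mm tall; it is 86 mm above the blade's end and 34 mm above the block's top. Below the handle a 24 mm round flange, 4 mm thick, rests on the block.
- trim_tool_tip (a point): Middle of the end of the tool's blade, 86 mm below the handle's centre on the tool's axis. The blade is black, flat, 12 mm wide (along the tool's x), 1.6 mm thick (along its y) and 12 mm long, on a 10 mm round stem that reaches up to the flange, 52 mm above the blade's end.
- stave: Oak block 72 mm (x) by 196 mm (y) by 60 mm high, dark iron end straps, fixed to the bench; origin at the centre of its underside, z up. Three upright round through-holes of 17 mm, 62 mm apart along its y, hold the tuning tool, a red screwdriver and a dial thermometer, in any order. The tuning tool's flats lie within 0.2 rad of the block's sides.
- hole0 (a point): Mouth (centre, at the block's top face) of the hole at the block's +y end; 17 mm across, 2 mm chamfer.
- hole1 (a point): Mouth of the block's middle hole.
- hole2 (a point): Mouth of the hole at the block's -y end.
- monitor: Grey vapour monitor, 190 mm (x) by 240 mm (y), fixed, on its back with its panel up 70 mm above the bench; origin at the centre of its underside, z up. A dial meter (98 x 124 mm, bezel and clear window rise 13 mm above the panel) fills the +x half; the two trimmers stand in the -x half, 58 mm from the middle, 52 mm to either side, either way round.
- needle (a joint): Angle (rad) of the meter's red needle, 66 mm long, positive clockwise seen from above; 0 points along the monitor's +x. The green mark is at -0.60; at the start it reads -0.35 to -0.08. It follows the zero trimmer: turning that 1 rad clockwise moves the needle +0.36 rad. The trimmer's stops are at readings of -0.85 and +0.85.
- zero_mark (a point): Green mark on the dial, 6.6 mm wide, where the needle must rest (66 mm from the needle's pivot).
- needle_pivot (a point): Pivot of the needle.
- zero_trim_slot (a point): Zero trimmer, blue collar: point on its upright axis at the top face of its white rotor (80 mm above the bench). The rotor is 16 mm across with a slot 4 mm wide and 4.5 mm deep right across it, at any angle; that angle is not measured (seen close up it is a dark line). Around it the collar rises 5 mm, bore 17 mm, flared to 24 mm at the rim.
- zero_trim: The same zero trimmer; origin on its axis at the panel, 10 mm below the rotor's face. The rotor (zero_trim_core) does not give way downward. It turns with about 0.022 N m of friction and stays where left. A blade pressed on its face with 3 N slides round over it and drops into the slot once in line with it and within about 1 mm of its middle.
- span_trim: Span trimmer, orange collar, the same shape as the zero trimmer, 104 mm from it. To be left alone. Origin on its axis at the panel. Its rotor is span_trim_core.
- screwdriver: Red-handled steel screwdriver, 114 mm long, handle 24 mm across, upright in another hole of the block; its top 124 mm above the bench; origin at its tip. Bystander.
- thermometer: Steel dial thermometer, 90 mm long, head 34 mm across, upright in another hole of the block; origin at its tip. Bystander.
- cap_dish: White dish, 76 mm across and 14 mm high, with the trimmers' two screw caps; origin under its centre. Bystander.
- cylinder: Glass measuring cylinder, 206 mm tall, foot 68 mm; origin under its centre. Bystander.
- sample_bottle: Amber bottle, 58 mm across, 150 mm tall; origin under its centre. Bystander.
- nosing_glass: Stemmed tasting glass, 64 mm across, 105 mm tall; origin under its centre. Bystander.
- bung: Oak cask bung, 54 mm across, 45 mm tall; origin under its centre. Bystander.
Not all that is in view belongs to the job. Of the things shaped like the part that bears trim_tool_grip, the yellow one is meant. Leave any purple look-alike of the stave alone.

How it is judged:
On the way, in this order (a step that is already met when the one before it is completed fails the run):
1. the tool's blade is seated fully in the zero trimmer's slot, at least 3.5 mm below the rotor's face (z of trim_tool_tip in the frame of zero_trim below 0.0065 m and horizontal distance between trim_tool_tip and zero_trim_slot below 0.005 m), for 0.1 s.
2. the needle has been brought to the green mark (within 0.05 rad) with the tool in the slot (value of joint needle between -0.65 and -0.55 rad and horizontal distance between trim_tool_tip and zero_trim_slot below 0.006 m and z of trim_tool_tip in the frame of zero_trim below 0.0095 m), for 0.2 s.
At the end, for the whole second after the job is handed in: The needle rests within 0.05 rad of the green mark (between -0.65 and -0.55), and the tuning tool stands released and at rest in its hole in the block: its flange down on the block within 5 mm and its axis within 0.12 rad of upright (value of joint needle between -0.65 and -0.55 rad and (horizontal distance between trim_tool_tip and hole0 below 0.009 m or horizontal distance between trim_tool_tip and hole1 below 0.009 m or horizontal distance between trim_tool_tip and hole2 below 0.009 m) and z of trim_tool_tip in the frame of stave below 0.013 m and angle between trim_tool_grip's own z axis and vertical below 0.12 rad and linear speed of trim_tool below 0.02 m/s); the robot touches nothing.
It fails at once if the tool (or anything else) loads the zero trimmer with more than 15 N (contact force between anything else and zero_trim_core above 15 N or contact force between anything else and zero_trim above 15 N).
It fails at once if the zero trimmer is touched with the gripper instead of the tool (contact force between any of the fingers, the arm and zero_trim_core above 1 N or contact force between any of the fingers, the arm and zero_trim above 1 N).
It fails at once if the span trimmer is touched with more than 2 N (contact force between anything else and span_trim_core above 2 N or contact force between anything else and span_trim above 2 N).
It fails at once if the screwdriver or the thermometer is moved from its hole by more than 20 mm (distance of any of screwdriver, thermometer from where it was at the start of the episode above 0.02 m).
It fails at once if another bystander (dish, cylinder, bottle, glass, bung) is moved by more than 20 mm (distance of any of cap_dish, cylinder, sample_bottle, nosing_glass, bung from where it was at the start of the episode above 0.02 m).
It also fails if it takes over 72 s, if anything falls off the work surface, if the arm or the gripper's body presses on something with over 40 N, if the wrist force passes 120 N, or if a joint passes its speed limit or range.

## Working session

There is one attempt and no reset: what is moved stays moved. The work goes in short steps, Python scripts to look and compute and a tool call to move; the robot and the scene stay as the last step left them, time stands still between calls to the robot, and variables do not carry over. Pictures are saved under pics/ and viewed, about 8 in all and at most 12, crops included, and the job is handed in when it is done.

Besides the shell and the picture viewer there is one more tool, called after "Emit:" by a JSON object that holds its "api" and its "payload". servo_tool: Moves the arm, as the interface text tells. Shift numbers are shares of 7.5 cm and turn numbers shares of 180 degrees, none past 1 either way. Its arguments: {"type":"object","properties":{"plan":{"type":"array","items":{"type":"object","properties":{"claw":{"type":"number"},"travel":{"type":"array","items":{"type":"number"}},"twist":{"type":"array","items":{"type":"number"}}}}},"squeeze":{"type":"number"}},"required":["plan"]}

```bash
mkdir -p pics
cat > h.py <<'E'
import numpy as np, cv2
from rig import arm
def snap(n,f=None):
    c=arm.camera(n)
    c['frame']=np.array(c['frame'])
    if f: cv2.imwrite('pics/'+f,c['frame'])
    return c
def ray(c,u,v):
    d=np.array([(u-c['cx'])/c['fx'],-(v-c['cy'])/c['fy'],-1.0])
    return np.array(c['xyz']),np.array(c['orientation'])@d
def onz(c,u,v,z):
    o,d=ray(c,u,v); return o+d*(z-o[2])/d[2]
def proj(c,p):
    q=np.array(c['orientation']).T@(np.array(p)-c['xyz']); return c['cx']+c['fx']*q[0]/-q[2], c['cy']-c['fy']*q[1]/-q[2]
E
python3 - <<'E'
from h import *
a=snap('top','top1.png'); b=snap('side','side1.png')
for c in(a,b): print({k:np.round(v,3).tolist() for k,v in c.items() if k!='frame'}, c.keys())
s=arm.observe(); print(s)
E
```

```text
{'fx': 504.655, 'fy': 504.655, 'cx': 280.66, 'cy': 215.007, 'xyz': [0.317, -0.031, 1.527], 'orientation': [[0.0, 0.993, -0.121], [-1.0, -0.001, -0.007], [-0.007, 0.121, 0.993]]} dict_keys(['frame', 'fx', 'fy', 'cx', 'cy', 'xyz', 'orientation'])
{'fx': 412.963, 'fy': 412.963, 'cx': 279.082, 'cy': 202.756, 'xyz': [0.393, 0.854, 0.77], 'orientation': [[-0.992, 0.082, -0.099], [-0.128, -0.606, 0.785], [0.004, 0.791, 0.612]]} dict_keys(['frame', 'fx', 'fy', 'cx', 'cy', 'xyz', 'orientation'])
{'time_s': 0.1, 'joints': array([-1.34398727e+00,  2.87124631e-01,  1.57804559e+00,  8.53156360e-06,
        1.27864063e+00, -1.49978618e-01]), 'qvel': array([-0.00035298, -0.00305562, -0.00343149, -0.00060422,  0.00161712,
        0.00146442]), 'joint_torque': array([ 7.14862126e-04, -4.07298839e+01, -2.93697810e+01, -1.39262688e-04,
        3.45761015e-03, -1.46418227e-06]), 'position': array([ 0.24826059, -0.62703191,  0.2300457 ]), 'orientation': array([[ 9.29852350e-01,  3.67932556e-01, -4.90843934e-04],
       [ 3.67932726e-01, -9.29849896e-01,  2.16322366e-03],
       [ 3.39509228e-04, -2.19207615e-03, -9.99997540e-01]]), 'ft_force': array([-0.47673823, -0.53307339, -0.1534516 ]), 'moment': array([-0.00487452,  0.01837286, -0.0321535 ]), 'opening': 0.0855863814788771}
```

View pics/top1.png

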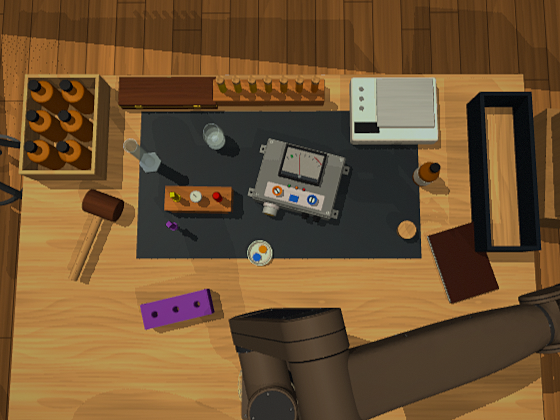

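View pics/side1.png

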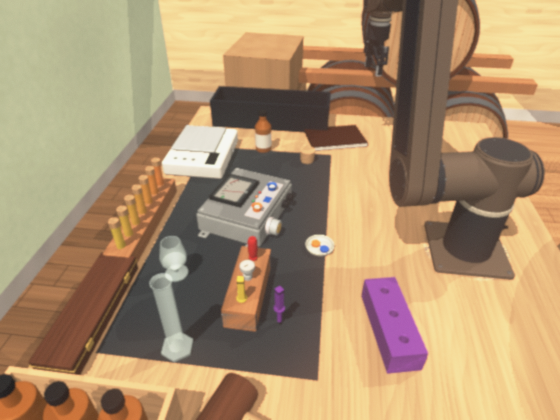

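The top view shows the yellow tool at about (174,196), then the thermometer at (195,196), the screwdriver at (217,197), the orange trimmer at (278,190) and the blue one at (313,200). A purple look-alike stands near (172,226). The side view agrees, with the yellow tool at (241,288). Next I'll measure these.

Run:
```python
from h import *
a=snap('top'); b=snap('side')
cv2.imwrite('pics/crop1.png',cv2.resize(a['frame'][120:270,120:380],None,fx=3,fy=3,interpolation=cv2.INTER_CUBIC))
hsv=cv2.cvtColor(a['frame'],cv2.COLOR_BGR2HSV)
def comp(lo,hi,box,hs=hsv):
    m=cv2.inRange(hs,np.array(lo),np.array(hi)); k=np.zeros_like(m); x0,y0,x1,y1=box; k[y0:y1,x0:x1]=m[y0:y1,x0:x1]
    v,u=np.nonzero(k); return (u.mean(),v.mean(),len(u),u.min(),u.max(),v.min(),v.max()),k
for n,lo,hi,box,z in [('yel',(22,150,100),(35,255,255),(160,180,190,210),.11),('red',(0,190,80),(5,255,255),(205,185,230,210),.12),
  ('blue',(100,130,60),(125,255,255),(303,190,325,212),.085),('orange',(8,150,120),(22,255,255),(268,180,290,202),.085),('purple',(130,80,40),(155,255,255),(160,215,190,245),.1)]:
    r,k=comp(lo,hi,box); print(n,np.round(r,1),np.round(onz(a,r[0],r[1],z),4))
hs=cv2.cvtColor(b['frame'],cv2.COLOR_BGR2HSV)
for n,lo,hi,box in [('purple',(130,80,40),(155,255,255),(265,275,300,330)),('yel',(22,150,100),(35,255,255),(225,270,255,310))]:
    r,k=comp(lo,hi,box,hs); print(n,np.round(r,1))
for p in ([.0,0,0],): pass
print(proj(a,[.45,.2,.06]))
```

```text
yel [174.1 196.1  46.  170.  180.  192.  201. ] [0.544  0.2831 0.11  ]
red [216.5 196.1  43.  213.  222.  192.  201. ] [0.5421 0.1612 0.12  ]
blue [311.5 199.3  46.  307.  316.  195.  204. ] [ 0.5381 -0.109   0.085 ]
orange [276.7 190.2  49.  272.  281.  186.  195. ] [ 0.5648 -0.0083  0.085 ]
purple [171.5 225.1  84.  165.  177.  220.  230. ] [0.4619 0.2907 0.1   ]
purple [278.4 302.7 286.  273.  284.  286.  322. ]
yel [240.2 289.5 138.  237.  245.  276.  301. ]
(np.float64(205.44163655801378), np.float64(230.5292451920318))
```

View pics/crop1.png

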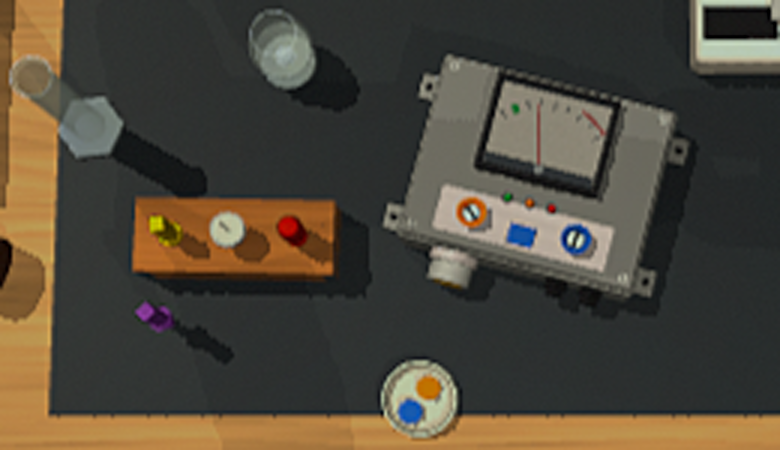

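```bash
cat >> h.py <<'E'
from scipy.spatial.transform import Rotation as Ro
def plan(t=None,yaw=None):
    """total shift (tool axes, units of 7.5cm) then total turn (units of 180deg) from measured pose to target"""
    s=arm.observe(); R=np.array(s['orientation']); p=np.array(s['position'])
    print('pos',np.round(p,4),'yaw',round(np.degrees(np.arctan2(R[1,0],R[0,0])),2),'open',round(s['opening'],4),'F',np.round(s['ft_force'],2),'t',round(s['time_s'],2))
    if t is not None:
        d=R.T@(np.array(t)-p); print('shift units',np.round(d/.075,3))
    if yaw is not None:
        y=np.radians(yaw); T=np.array([[np.cos(y),np.sin(y),0],[np.sin(y),-np.cos(y),0],[0,0,-1]])
        print('turn units',np.round(Ro.from_matrix(R.T@T).as_rotvec()/np.pi,4))
E
python3 - <<'E'
from h import *
c=snap('wrist'); s=arm.observe(); R=np.array(s['orientation'])
print(c['fx'],c['cx'],c['cy'],R.T@(np.array(c['xyz'])-s['position']),'\n',np.round(R.T@c['orientation'],3))
plan([.5,-.11,.25],90)
E
```

```text
334.53908348414797 280.2206737638036 211.53572176450936 [ 0.07509267 -0.00042341 -0.14291067] 
 [[-0.     0.956  0.295]
 [ 1.     0.001 -0.001]
 [-0.001  0.295 -0.956]]
pos [ 0.2483 -0.6273  0.2307] yaw 21.59 open 0.0856 F [-0.47  0.25  0.06] t 0.25
shift units [ 5.658 -5.18  -0.251]
turn units [-3.000e-04 -3.000e-04 -3.801e-01]
```

Emit:
{"api": "servo_tool", "payload": {"plan": [{"claw":0.6,"travel":[0.5,-0.46,-0.02],"twist":[0,0,0]},{"claw":0.6,"travel":[0.5,-0.46,-0.02],"twist":[0,0,0]},{"claw":0.6,"travel":[0.5,-0.46,-0.02],"twist":[0,0,0]},{"claw":0.6,"travel":[0.5,-0.46,-0.02],"twist":[0,0,0]},{"claw":0.6,"travel":[0.5,-0.46,-0.02],"twist":[0,0,0]},{"claw":0.6,"travel":[0.5,-0.46,-0.02],"twist":[0,0,0]},{"claw":0.6,"travel":[0.5,-0.46,-0.02],"twist":[0,0,0]},{"claw":0.6,"travel":[0.5,-0.46,-0.02],"twist":[0,0,0]}]}}

```text
time_s: 1.25
position: [0.4262, -0.259, 0.2435]
orientation: [[0.93, 0.368, 0.0], [0.368, -0.93, -0.0], [0.0, 0.0, -1.0]]
ft_force: [0.3, -0.4, 0.3]
opening: 0.0512
```

Emit:
{"api": "servo_tool", "payload": {"plan": [{"claw":0.6,"travel":[0.55,-0.5,0],"twist":[0,0,0]},{"claw":0.6,"travel":[0.55,-0.5,0],"twist":[0,0,0]},{"claw":0.6,"travel":[0.55,-0.5,0],"twist":[0,0,0]},{"claw":0.6,"travel":[0,0,0],"twist":[0,0,-0.05]},{"claw":0.6,"travel":[0,0,0],"twist":[0,0,-0.05]},{"claw":0.6,"travel":[0,0,0],"twist":[0,0,-0.05]},{"claw":0.6,"travel":[0,0,0],"twist":[0,0,-0.05]},{"claw":0.6,"travel":[0,0,0],"twist":[0,0,-0.05]}]}}

```text
time_s: 2.25
position: [0.4994, -0.1104, 0.2433]
orientation: [[0.392, 0.92, -0.0], [0.92, -0.392, 0.0], [0.0, -0.0, -1.0]]
ft_force: [-0.3, 0.6, 0.6]
opening: 0.0512
```

Emit:
{"api": "servo_tool", "payload": {"plan": [{"claw":0.6,"travel":[0,0,0],"twist":[0,0,-0.05]},{"claw":0.6,"travel":[0,0,0],"twist":[0,0,-0.05]},{"claw":0.6,"travel":[0,0,0],"twist":[0,0,-0.03]},{"claw":0.6,"travel":[0,0,0],"twist":[0,0,0]},{"claw":0.6,"travel":[0,0,0],"twist":[0,0,0]}]}}

```text
time_s: 2.88
position: [0.4994, -0.1104, 0.2433]
orientation: [[0.002, 1.0, -0.0], [1.0, -0.002, 0.0], [0.0, -0.0, -1.0]]
ft_force: [-0.3, 0.3, -0.3]
opening: 0.0514
```

Run:
```python
from h import *
c=snap('wrist','w1.png'); plan([.535,-.11,.2],90); print(np.round(c['xyz'],3))
print(proj(c,[.538,-.109,.08]))
```

```text
pos [ 0.4994 -0.1104  0.2433] yaw 89.93 open 0.0512 F [-0.31 -0.4   0.67] t 2.92
shift units [0.006 0.474 0.578]
turn units [ 0.     -0.     -0.0004]
[ 0.499 -0.035  0.386]
(np.float64(321.5271832829694), np.float64(190.3563610533802))
```

View pics/w1.png

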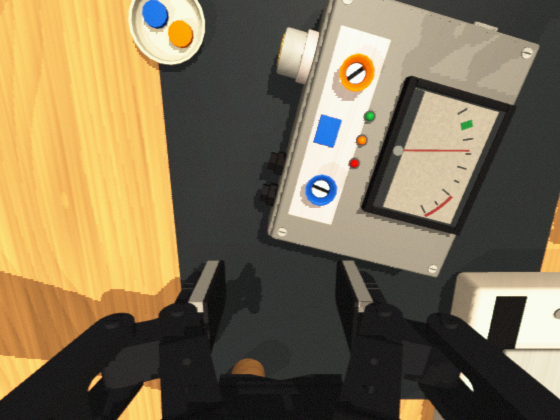

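The wrist view shows the blue zero trimmer at (321,190) with its dark slot, the needle from its pivot at (398,150) to (468,150), and the green mark at (467,125). I'll measure the slot angle and the needle here.

```bash
cat >> h.py <<'E'
def trimmer(c,u0,v0,r=22,col=((100,130,40),(125,255,255)),save=None):
    f=c['frame']; hs=cv2.cvtColor(f,cv2.COLOR_BGR2HSV)
    m=cv2.inRange(hs,np.array(col[0]),np.array(col[1])); k=np.zeros_like(m); cv2.circle(k,(int(u0),int(v0)),r,255,-1); m&=k
    cs,_=cv2.findContours(m,cv2.RETR_EXTERNAL,cv2.CHAIN_APPROX_NONE); ct=max(cs,key=cv2.contourArea)
    e=cv2.fitEllipse(cv2.convexHull(ct)); ctr=onz(c,*e[0],.085)
    # rectify rotor face around centre onto plane z=.08, 0.1 mm/px, x right=world x, y down=-world y
    x,y=ctr[:2]; g=0.009; w=[(x-g,y+g),(x+g,y+g),(x+g,y-g),(x-g,y-g)]
    src=np.float32([proj(c,[a,b,.08]) for a,b in w]); H=cv2.getPerspectiveTransform(src,np.float32([[0,0],[180,0],[180,180],[0,180]]))
    im=cv2.warpPerspective(cv2.cvtColor(f,cv2.COLOR_BGR2GRAY),H,(180,180),flags=cv2.INTER_CUBIC).astype(float)
    yy,xx=np.mgrid[:180,:180]; d=np.hypot(xx-90,yy-90)<62
    t=(im[d].max()+im[d].min())/2; q=d&(im<t); P=np.c_[xx[q],yy[q]].astype(float); mu=P.mean(0)
    ev,V=np.linalg.eigh(np.cov((P-mu).T)); a=np.degrees(np.arctan2(-V[1,1],V[0,1]))%180
    print('collar ctr',np.round(ctr,4),e[1],'slot mid',np.round([x+(mu[0]-90)*1e-4,y-(mu[1]-90)*1e-4],4),'slot world angle',round(a,1),'ratio',np.round(np.sqrt(ev),1))
    if save: cv2.imwrite('pics/'+save,cv2.resize(im.astype(np.uint8),None,fx=3,fy=3))
    return ctr,a
def needle(c,piv=None,zn=.078):
    f=c['frame']; hs=cv2.cvtColor(f,cv2.COLOR_BGR2HSV)
    red=cv2.inRange(hs,(0,110,90),(8,255,255))|cv2.inRange(hs,(170,110,90),(180,255,255))
    n,l,st,ce=cv2.connectedComponentsWithStats(red); 
    return n,l,st,ce
E
python3 - <<'E'
from h import *
c=snap('wrist'); trimmer(c,321,190,save='rect1.png'); trimmer(c,357,73,col=((8,150,120),(22,255,255)))
hs=cv2.cvtColor(c['frame'],cv2.COLOR_BGR2HSV)
g=cv2.inRange(hs,(50,120,60),(85,255,255)); n,l,s,ce=cv2.connectedComponentsWithStats(g)
for i in range(1,n):
  if s[i,4]>15: print('green',s[i],ce[i])
n,l,s,ce=needle(c)
for i in range(1,n):
  if s[i,4]>25: print('red',s[i],ce[i])
E
```

```text
collar ctr [ 0.5366 -0.1072  0.085 ] (29.61849594116211, 31.221160888671875) slot mid [ 0.5365 -0.1071] slot world angle 157.2 ratio [ 8.2 35.2]
collar ctr [ 0.5631 -0.0065  0.085 ] (34.049346923828125, 38.42214584350586) slot mid [ 0.5632 -0.0066] slot world angle 34.6 ratio [ 9.3 35.3]
green [365 112   9   9  61] [369.3442623  115.98360656]
green [461 121  11   9  67] [466.26865672 124.56716418]
red [404 149  65   3 127] [436.15748031 150.44094488]
red [350 159   9   9  65] [354. 163.]
red [425 196  28  21  96] [438.88541667 206.20833333]
```

Emit:
{"api": "servo_tool", "payload": {"plan": [{"claw":0.6,"travel":[0.7,0.07,0],"twist":[0,0,0]},{"claw":0.6,"travel":[0.7,0.07,0],"twist":[0,0,0]},{"claw":0.6,"travel":[0.7,0.07,0],"twist":[0,0,0]},{"claw":0.6,"travel":[0.7,0.07,0],"twist":[0,0,0]},{"claw":0.6,"travel":[0.7,0.07,0],"twist":[0,0,0]},{"claw":0.6,"travel":[0.7,0.07,0],"twist":[0,0,0]},{"claw":0.6,"travel":[0.7,0.07,0],"twist":[0,0,0]},{"claw":0.6,"travel":[0,0,0],"twist":[0,0,0]}]}}

```text
time_s: 3.98
position: [0.5359, 0.2601, 0.2431]
orientation: [[-0.004, 1.0, -0.0], [1.0, 0.004, 0.0], [0.0, -0.0, -1.0]]
ft_force: [0.1, -0.8, 0.2]
opening: 0.0513
```

Run:
```python
from h import *
c=snap('wrist','w2.png'); plan([.544,.283,.2],90)
```

```text
pos [0.536  0.2584 0.243 ] yaw 90.13 open 0.0514 F [-0.5  -0.02  0.53] t 4.03
shift units [0.328 0.108 0.573]
turn units [-0.0002  0.0002  0.0007]
```

View pics/w2.png

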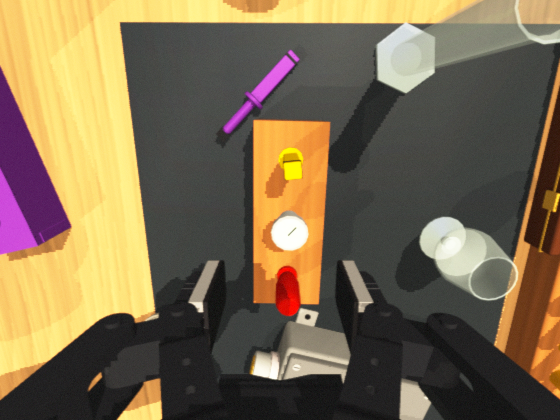

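The view shows the yellow tool's top at (292,170) and its flange at (290,158). The purple tool is lying on the bench, clear of the grasp. I'll measure the handle's top and its flats.

Run:
```python
from h import *
c=snap('wrist'); f=c['frame']; hs=cv2.cvtColor(f,cv2.COLOR_BGR2HSV)
y=cv2.inRange(hs,(24,150,60),(34,255,255)); k=np.zeros_like(y); k[140:190,270:315]=y[140:190,270:315]
v=hs[...,2][k>0]; print('n',len(v),np.percentile(v,[5,25,50,75,95]))
for t in (200,225,240):
  m=k&((hs[...,2]>t)*255).astype(np.uint8); cs,_=cv2.findContours(m,cv2.RETR_EXTERNAL,cv2.CHAIN_APPROX_NONE)
  for q in cs:
    if cv2.contourArea(q)>40: print(t,cv2.contourArea(q),cv2.boundingRect(q))
np.set_printoptions(linewidth=250); print(hs[148:184:1,278:307,2]*(k[148:184:1,278:307]>0))
# block edges
o=cv2.inRange(hs,(5,100,100),(16,230,255)); kk=np.zeros_like(o); kk[125:300,245:335]=o[125:300,245:335]
L=[];Rr=[]
for r in range(140,295,5):
  u=np.nonzero(kk[r])[0]; L.append(onz(c,u.min(),r,.06)[:2]); Rr.append(onz(c,u.max()+1,r,.06)[:2])
L=np.array(L);Rr=np.array(Rr)
for e in(L,Rr): print(np.round(np.polyfit(e[:,1],e[:,0],1),4), np.round(np.median(e[:,0]),4))
```

```text
n 473 [237. 253. 254. 255. 255.]
200 403.5 (278, 145, 25, 33)
225 400.0 (278, 145, 25, 33)
240 367.5 (278, 145, 25, 32)
[[0 0 0 ... 0 0 0]
 [0 0 0 ... 0 0 0]
 [0 0 0 ... 0 0 0]
 ...
 [0 0 0 ... 0 0 0]
 [0 0 0 ... 0 0 0]
 [0 0 0 ... 0 0 0]]
[0.0192 0.5035] 0.5078
[0.019  0.5771] 0.5814
```

Run:
```python
from h import *
c=snap('wrist'); p=onz(c,292,170,.124); q=onz(c,290.5,157,.064); print(p,q)
plan([.5456,p[1],.17],90)
cy=snap('top'); print('cyl',onz(cy,151,162,0))
```

```text
[0.54502376 0.28591128 0.124     ] [0.54555754 0.28773321 0.064     ]
pos [0.5362 0.2565 0.2431] yaw 89.97 open 0.0509 F [ 0.63 -0.31 -0.66] t 4.12
shift units [0.393 0.126 0.974]
turn units [-0.0002  0.0002 -0.0002]
cyl [0.66830754 0.38188989 0.        ]
```

Emit:
{"api": "servo_tool", "payload": {"plan": [{"claw":0.6,"travel":[0.39,0.13,0],"twist":[0,0,0]},{"claw":0.6,"travel":[0,0,0.5],"twist":[0,0,0]},{"claw":0.6,"travel":[0,0,0.1],"twist":[0,0,0]},{"claw":0.6,"travel":[0,0,0],"twist":[0,0,0]}]}}

```text
time_s: 4.68
position: [0.5459, 0.2852, 0.198]
orientation: [[0.002, 1.0, -0.001], [1.0, -0.002, -0.001], [-0.001, -0.001, -1.0]]
ft_force: [1.3, -0.1, -0.2]
opening: 0.0515
```

Run:
```python
from h import *
c=snap('wrist'); plan([.5456,.287,.17],90)
u,v=proj(c,[.5453,.287,.124]); print(u,v)
u,v=int(u),int(v); im=c['frame'][v-50:v+50,u-60:u+60]; cv2.imwrite('pics/w3.png',cv2.resize(im,None,fx=6,fy=6,interpolation=cv2.INTER_NEAREST)); print(u-60,v-50)
```

```text
pos [0.5465 0.2856 0.1992] yaw 89.91 open 0.0515 F [-0.07  0.43  0.35] t 4.72
shift units [ 0.019 -0.012  0.389]
turn units [ 0.0002 -0.0001 -0.0005]
279.8895061222415 220.51391173493502
219 170
```

View pics/w3.png

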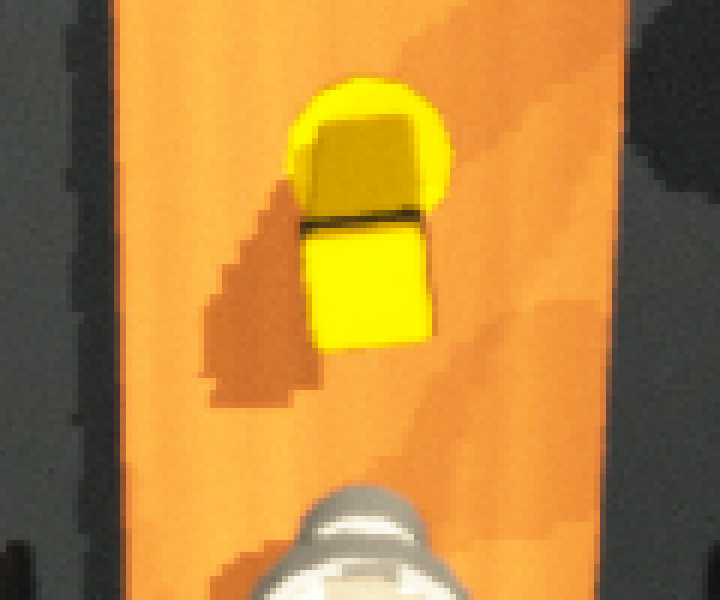

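The tool's top face is centred at crop pixel (368,285), about (280.3,217.5) in the full picture. Its flats are turned about 6.5° CCW in the world.

Run:
```python
from h import *
c=snap('wrist'); p=onz(c,280.3,217.5,.124); q=onz(c,219+370/6,170+157/6,.064); print('top',p,'flange',q)
plan([p[0],p[1],.075],96.5)
```

```text
top [0.54635354 0.28920273 0.124     ] flange [0.54673713 0.28874493 0.064     ]
pos [0.5468 0.2858 0.1999] yaw 89.93 open 0.051 F [ 0.46 -0.22 -0.4 ] t 4.78
shift units [ 0.044 -0.01   1.665]
turn units [ 0.0007 -0.0002 -0.0365]
```

Emit:
{"api": "servo_tool", "payload": {"plan": [{"claw":0.6,"travel":[0.042,-0.008,0.2],"twist":[0,0,-0.0365]},{"claw":0.6,"travel":[0,0,0.5],"twist":[0,0,0]},{"claw":0.6,"travel":[0,0,0.5],"twist":[0,0,0]},{"claw":0.6,"travel":[0,0,0.3],"twist":[0,0,0]},{"claw":0.6,"travel":[0,0,0.16],"twist":[0,0,0]},{"claw":0.6,"travel":[0,0,0],"twist":[0,0,0]},{"claw":0.6,"travel":[0,0,0],"twist":[0,0,0]}]}}

```text
time_s: 5.65
position: [0.5466, 0.2898, 0.0756]
orientation: [[-0.114, 0.993, 0.003], [0.993, 0.114, 0.001], [0.001, 0.003, -1.0]]
ft_force: [1.6, -0.1, 0.4]
opening: 0.0513
```

Run:
```python
from h import *
plan([.5465,.289,.075],96.5)
```

```text
pos [0.5466 0.2898 0.0756] yaw 96.56 open 0.0513 F [ 1.58 -0.08  0.41] t 5.65
shift units [-0.01  -0.003  0.008]
turn units [ 0.001  -0.0002  0.0003]
```

Emit:
{"api": "servo_tool", "payload": {"plan": [{"claw":0,"travel":[-0.005,0,0],"twist":[0,0,0]},{"claw":0,"travel":[0,0,0],"twist":[0,0,0]},{"claw":0,"travel":[0,0,0],"twist":[0,0,0]},{"claw":0,"travel":[0,0,0],"twist":[0,0,0]},{"claw":0,"travel":[0,0,0],"twist":[0,0,0]},{"claw":0,"travel":[0,0,0],"twist":[0,0,0]}], "squeeze": 50}}

```text
time_s: 6.4
position: [0.546, 0.2892, 0.0747]
orientation: [[-0.114, 0.993, 0.001], [0.993, 0.114, 0.0], [0.0, 0.001, -1.0]]
ft_force: [-0.3, -0.5, 6.0]
opening: 0.0135
```

Emit:
{"api": "servo_tool", "payload": {"plan": [{"claw":0,"travel":[0,0,-0.2],"twist":[0,0,0]},{"claw":0,"travel":[0,0,-0.6],"twist":[0,0,0]},{"claw":0,"travel":[0,0,-0.7],"twist":[0,0,0]},{"claw":0,"travel":[0,0,-0.2],"twist":[0,0,0]},{"claw":0,"travel":[0,0,0],"twist":[0,0,0]},{"claw":0,"travel":[0,0,0],"twist":[0,0,0]}]}}

```text
time_s: 7.15
position: [0.5441, 0.2886, 0.1986]
orientation: [[-0.114, 0.993, -0.004], [0.993, 0.114, -0.001], [-0.001, -0.004, -1.0]]
ft_force: [-0.8, -0.1, -0.6]
opening: 0.0131
```

Run:
```python
from h import *
plan()
s=arm.observe(); p=np.array(s['position']); R=np.array(s['orientation']); tip=p+R[:,2]*.067
b=snap('side'); w=snap('wrist'); print(proj(b,tip),proj(b,p),proj(w,tip))
u,v=map(int,proj(b,(tip+p)/2)); im=cv2.resize(b['frame'][v-40:v+40,u-40:u+40],None,fx=6,fy=6,interpolation=cv2.INTER_CUBIC)
u2,v2=map(int,proj(w,tip)); im2=cv2.resize(w['frame'][max(v2-80,0):v2+80,u2-50:u2+50],(300,480)); cv2.imwrite('pics/held.png',np.hstack([im,im2])); print(u-40,v-40,u2-50,v2-80)
```

```text
pos [0.5441 0.2886 0.1986] yaw 96.56 open 0.0131 F [-0.77 -0.14 -0.57] t 7.15
(np.float64(240.52182009211103), np.float64(275.6455244634631)) (np.float64(238.55069044638716), np.float64(252.2670321986244)) (np.float64(280.76856727669133), np.float64(226.67629350546963))
199 224 230 146
```

View pics/held.png

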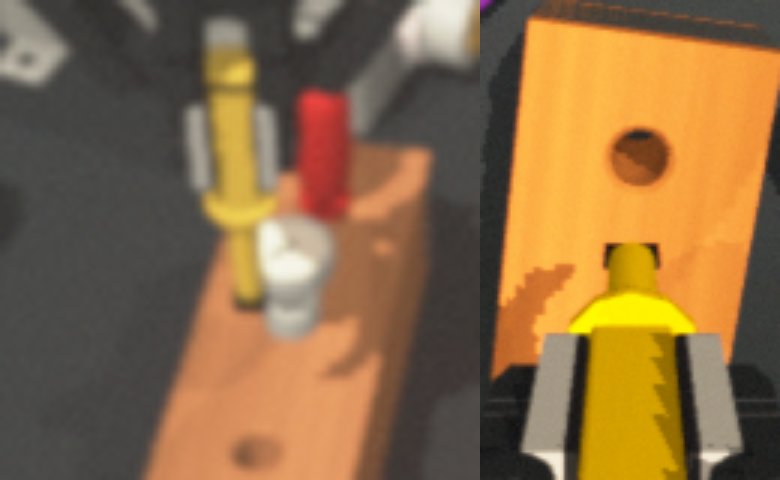

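In the held view the blade shows at u 271–290, v≈227 in the wrist picture, and the model predicted (280.8,226.7), so the grip is true. The blade's width lies along the jaw axis. The empty hole's mouth is at about (283.3,198.3). Next I'll record the hole and compute the needle angle.

Run:
```python
from h import *
w=snap('wrist'); print('hole',onz(w,283.3,198.3,.06)); plan([.5366,-.1072,.225],67.2)
```

```text
hole [0.54588646 0.28909232 0.06      ]
pos [0.5444 0.2887 0.1988] yaw 96.56 open 0.0136 F [ 0.15 -1.04 -0.58] t 7.3
shift units [-5.232 -0.707 -0.342]
turn units [-0.0012  0.0006  0.1631]
```

Emit:
{"api": "servo_tool", "payload": {"plan": [{"claw":0,"travel":[0,0,-0.35],"twist":[0,0,0]},{"claw":0,"travel":[-0.5,-0.07,0],"twist":[0,0,0]},{"claw":0,"travel":[-0.6,-0.08,0],"twist":[0,0,0]},{"claw":0,"travel":[-0.6,-0.08,0],"twist":[0,0,0]},{"claw":0,"travel":[-0.6,-0.08,0],"twist":[0,0,0]},{"claw":0,"travel":[-0.6,-0.08,0],"twist":[0,0,0]},{"claw":0,"travel":[-0.6,-0.08,0],"twist":[0,0,0]},{"claw":0,"travel":[-0.6,-0.08,0],"twist":[0,0,0]}]}}

```text
time_s: 8.3
position: [0.539, -0.0225, 0.2264]
orientation: [[-0.114, 0.993, -0.002], [0.993, 0.114, 0.0], [0.001, -0.002, -1.0]]
ft_force: [0.0, 0.4, -0.7]
opening: 0.0134
```

Emit:
{"api": "servo_tool", "payload": {"plan": [{"claw":0,"travel":[-0.6,-0.07,0],"twist":[0,0,0]},{"claw":0,"travel":[-0.45,-0.06,0],"twist":[0,0,0]},{"claw":0,"travel":[0,0,0],"twist":[0,0,0.05]},{"claw":0,"travel":[0,0,0],"twist":[0,0,0.05]},{"claw":0,"travel":[0,0,0],"twist":[0,0,0.05]},{"claw":0,"travel":[0,0,0.1],"twist":[0,0,0.013]},{"claw":0,"travel":[0,0,0.3],"twist":[0,0,0]},{"claw":0,"travel":[0,0,0],"twist":[0,0,0]}]}}

```text
time_s: 9.3
position: [0.5372, -0.0999, 0.1945]
orientation: [[0.387, 0.922, -0.006], [0.922, -0.387, 0.002], [-0.0, -0.006, -1.0]]
ft_force: [-0.6, -0.4, -0.7]
opening: 0.0135
```

Run:
```python
from h import *
plan([.5366,-.1072,.172],67.2)
```

```text
pos [ 0.5372 -0.0999  0.1945] yaw 67.22 open 0.0135 F [-0.6  -0.42 -0.72] t 9.3
shift units [-0.093  0.033  0.299]
turn units [-0.002   0.0001  0.0001]
```

Emit:
{"api": "servo_tool", "payload": {"plan": [{"claw":0,"travel":[-0.093,0.033,0.1],"twist":[-0.002,0,0]},{"claw":0,"travel":[0,0,0.2],"twist":[0,0,0]},{"claw":0,"travel":[0,0,0],"twist":[0,0,0]},{"claw":0,"travel":[0,0,0],"twist":[0,0,0]}]}}

```text
time_s: 9.8
position: [0.5387, -0.1079, 0.1751]
orientation: [[0.387, 0.922, 0.006], [0.922, -0.387, -0.002], [0.0, 0.006, -1.0]]
ft_force: [-0.4, 0.2, -0.5]
opening: 0.0136
```

Run:
```python
from h import *
plan([.5366,-.1072,.172],67.2)
s=arm.observe(); p=np.array(s['position']); R=np.array(s['orientation']); tip=p+R[:,2]*.067; print('tip',tip)
w=snap('wrist','w4.png'); print(proj(w,tip),proj(w,[.5366,-.1072,.08]),proj(w,[.5366,-.1072,.085]))
u,v=map(int,proj(w,tip)); print(u-65,v-60); cv2.imwrite('pics/w4c.png',cv2.resize(w['frame'][v-60:v+40,u-65:u+65],None,fx=6,fy=6,interpolation=cv2.INTER_CUBIC))
```

```text
pos [ 0.5387 -0.1079  0.1751] yaw 67.22 open 0.0136 F [-0.35  0.2  -0.52] t 9.8
shift units [-0.002 -0.03   0.041]
turn units [ 0.002  -0.      0.0001]
tip [ 0.53906208 -0.10809086  0.10811711]
(np.float64(280.65595095574344), np.float64(226.3919231791148)) (np.float64(276.8518585717366), np.float64(213.84917352115417)) (np.float64(276.83279674179994), np.float64(215.91056096734002))
215 166
```

View pics/w4c.png

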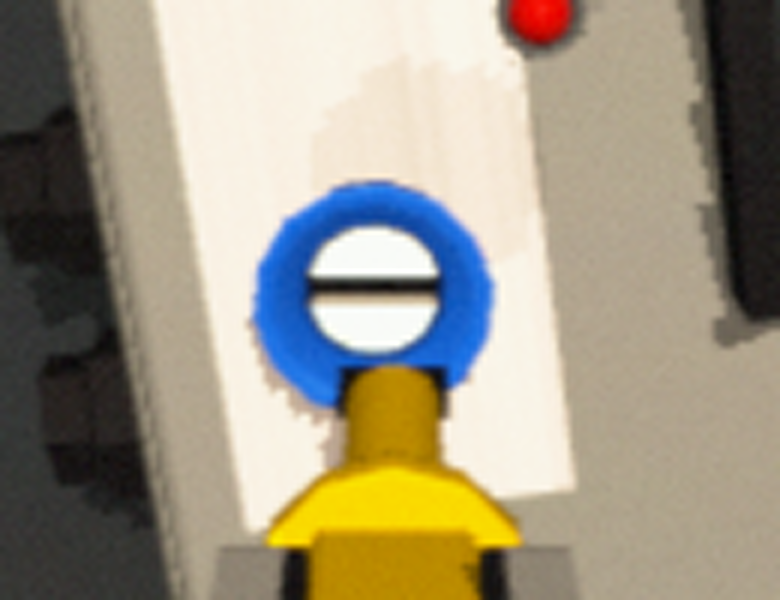

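The trimmer's rotor is at (277.2,214), predicted (276.9,213.9). Its slot is parallel to the blade. Small centring correction next.

Emit:
{"api": "servo_tool", "payload": {"plan": [{"claw":0,"travel":[0,-0.025,0],"twist":[0.001,0,0]},{"claw":0,"travel":[0,0,0],"twist":[0,0,0]},{"claw":0,"travel":[0,0,0],"twist":[0,0,0]},{"claw":0,"travel":[0,0,0],"twist":[0,0,0]}]}}

```text
time_s: 10.35
position: [0.5369, -0.1072, 0.1751]
orientation: [[0.387, 0.922, 0.003], [0.922, -0.387, -0.001], [0.0, 0.003, -1.0]]
ft_force: [0.1, -0.4, 0.2]
opening: 0.0134
```

```bash
cat >> h.py <<'E'
def tipoff(target=(.5368,-.1072)):
    s=arm.observe(); p=np.array(s['position']); R=np.array(s['orientation']); tip=p+R[:,2]*.067
    d=R.T@np.array([target[0]-tip[0],target[1]-tip[1],0]); print('tip',np.round(tip,4),'to centre, tool units',np.round(d/.075,4))
E
python3 - <<'E'
from h import *
plan([.5368,-.1072,.172],67.2); tipoff(); snap('wrist'); plan(None,67.2); tipoff()
E
```

```text
pos [ 0.5369 -0.1072  0.1751] yaw 67.22 open 0.0134 F [ 0.12 -0.43  0.22] t 10.35
shift units [-0.001 -0.001  0.042]
turn units [ 0.001  -0.      0.0001]
tip [ 0.5371 -0.1073  0.1081] to centre, tool units [-0.0009 -0.004  -0.    ]
pos [ 0.5369 -0.1072  0.1751] yaw 67.22 open 0.0132 F [ 0.37 -0.6  -1.1 ] t 10.4
turn units [0.001  0.     0.0001]
tip [ 0.5371 -0.1073  0.1081] to centre, tool units [-0.0003 -0.004  -0.    ]
```

Emit:
{"api": "servo_tool", "payload": {"plan": [{"claw":0,"travel":[0,-0.003,0.15],"twist":[0.0005,0,0]},{"claw":0,"travel":[0,0,0.12],"twist":[0,0,0]},{"claw":0,"travel":[0,0,0.05],"twist":[0,0,0]},{"claw":0,"travel":[0,0,0],"twist":[0,0,0]},{"claw":0,"travel":[0,0,0],"twist":[0,0,0]}]}}

```text
time_s: 11.02
position: [0.537, -0.1072, 0.1513]
orientation: [[0.387, 0.922, 0.002], [0.922, -0.387, -0.001], [0.0, 0.002, -1.0]]
ft_force: [-0.1, 0.3, 0.2]
opening: 0.0128
```

Run:
```python
from h import *
plan(None,67.2); tipoff()
```

```text
pos [ 0.537  -0.1072  0.1513] yaw 67.22 open 0.0128 F [-0.12  0.29  0.22] t 11.03
turn units [ 0.0007 -0.      0.0001]
tip [ 0.5371 -0.1072  0.0843] to centre, tool units [-0.001  -0.0039 -0.    ]
```

Emit:
{"api": "servo_tool", "payload": {"plan": [{"claw":0,"travel":[0,-0.004,0.02],"twist":[0,0,0]},{"claw":0,"travel":[0,0,0.02],"twist":[0,0,0]},{"claw":0,"travel":[0,0,0.014],"twist":[0,0,0]},{"claw":0,"travel":[0,0,0],"twist":[0,0,0]}]}}

```text
time_s: 11.52
position: [0.5364, -0.107, 0.1469]
orientation: [[0.387, 0.922, 0.001], [0.922, -0.387, -0.001], [0.0, 0.001, -1.0]]
ft_force: [-0.2, -1.1, 0.6]
opening: 0.0134
```

Emit:
{"api": "servo_tool", "payload": {"plan": [{"claw":0,"travel":[0,0,0.007],"twist":[0,0,0]},{"claw":0,"travel":[0,0,0.007],"twist":[0,0,0]},{"claw":0,"travel":[0,0,0],"twist":[0,0,0]}]}}

```text
time_s: 11.9
position: [0.5364, -0.107, 0.1459]
orientation: [[0.387, 0.922, 0.001], [0.922, -0.387, -0.001], [-0.0, 0.002, -1.0]]
ft_force: [0.3, 0.2, -0.2]
opening: 0.0135
```

Run:
```python
from h import *
plan(None,67.2); tipoff()
```

```text
pos [ 0.5364 -0.107   0.1459] yaw 67.22 open 0.0135 F [ 0.27  0.21 -0.22] t 11.9
turn units [0.0005 0.     0.0001]
tip [ 0.5365 -0.1071  0.0789] to centre, tool units [-0.0003  0.0042  0.    ]
```

Emit:
{"api": "servo_tool", "payload": {"plan": [{"claw":0,"travel":[0,0,0.007],"twist":[0,0,0]},{"claw":0,"travel":[0,0,0.007],"twist":[0,0,0]},{"claw":0,"travel":[0,0,0.007],"twist":[0,0,0]},{"claw":0,"travel":[0,0,0],"twist":[0,0,0]}]}}

```text
time_s: 12.4
position: [0.5364, -0.107, 0.1443]
orientation: [[0.387, 0.922, 0.001], [0.922, -0.387, -0.001], [0.0, 0.001, -1.0]]
ft_force: [0.1, 0.3, 0.3]
opening: 0.0133
```

Emit:
{"api": "servo_tool", "payload": {"plan": [{"claw":0,"travel":[0,0,0.007],"twist":[0,0,0]},{"claw":0,"travel":[0,0,0.005],"twist":[0,0,0]},{"claw":0,"travel":[0,0,0],"twist":[0,0,0]}]}}

```text
time_s: 12.78
position: [0.5364, -0.107, 0.1434]
orientation: [[0.387, 0.922, 0.001], [0.922, -0.387, -0.001], [-0.0, 0.001, -1.0]]
ft_force: [-0.4, -0.8, 0.3]
opening: 0.0129
```

Run:
```python
from h import *
plan(None,67.2); tipoff()
```

```text
pos [ 0.5364 -0.107   0.1434] yaw 67.22 open 0.0129 F [-0.43 -0.83  0.26] t 12.78
turn units [0.0005 0.     0.0001]
tip [ 0.5365 -0.107   0.0764] to centre, tool units [-0.0007  0.0044  0.    ]
```

Emit:
{"api": "servo_tool", "payload": {"plan": [{"claw":0,"travel":[0,0,0.004],"twist":[0,0,0]},{"claw":0,"travel":[0,0,0.004],"twist":[0,0,0]},{"claw":0,"travel":[0,0,0],"twist":[0,0,0]}]}}

```text
time_s: 13.15
position: [0.5364, -0.107, 0.1428]
orientation: [[0.387, 0.922, 0.001], [0.922, -0.387, -0.001], [0.0, 0.002, -1.0]]
ft_force: [-0.2, 0.6, -0.0]
opening: 0.0132
```

Emit:
{"api": "servo_tool", "payload": {"plan": [{"claw":0,"travel":[0,0,0.004],"twist":[0,0,0]},{"claw":0,"travel":[0,0,0],"twist":[0,0,0]}]}}

```text
time_s: 13.4
position: [0.5364, -0.107, 0.1426]
orientation: [[0.387, 0.922, 0.001], [0.922, -0.387, -0.001], [-0.0, 0.002, -1.0]]
ft_force: [0.3, -0.0, 0.2]
opening: 0.0132
```

Emit:
{"api": "servo_tool", "payload": {"plan": [{"claw":0,"travel":[0,0,0.004],"twist":[0,0,0]},{"claw":0,"travel":[0,0,0],"twist":[0,0,0]}]}}

```text
time_s: 13.65
position: [0.5364, -0.107, 0.1423]
orientation: [[0.387, 0.922, 0.001], [0.922, -0.387, -0.001], [-0.0, 0.001, -1.0]]
ft_force: [-0.4, -0.5, -0.3]
opening: 0.0133
```

Emit:
{"api": "servo_tool", "payload": {"plan": [{"claw":0,"travel":[0,0,0.003],"twist":[0,0,0]},{"claw":0,"travel":[0,0,0],"twist":[0,0,0]}]}}

```text
time_s: 13.9
position: [0.5365, -0.107, 0.1422]
orientation: [[0.387, 0.922, 0.001], [0.922, -0.387, -0.001], [-0.0, 0.002, -1.0]]
ft_force: [-0.3, -0.2, 1.7]
opening: 0.0134
```

Emit:
{"api": "servo_tool", "payload": {"plan": [{"claw":0,"travel":[0,0,0],"twist":[0,0,-0.04]},{"claw":0,"travel":[0,0,0],"twist":[0,0,-0.04]},{"claw":0,"travel":[0,0,0],"twist":[0,0,-0.04]},{"claw":0,"travel":[0,0,0],"twist":[0,0,-0.04]},{"claw":0,"travel":[0,0,0],"twist":[0,0,0]}]}}

```text
time_s: 14.52
position: [0.5364, -0.1067, 0.1422]
orientation: [[-0.103, 0.995, 0.001], [0.995, 0.103, 0.0], [-0.0, 0.001, -1.0]]
ft_force: [-0.9, 1.3, 1.0]
opening: 0.0133
```

Run:
```python
from h import *
plan(); tipoff(); c=snap('wrist','w5.png')
for p in ([.5366,-.107,.08],[.6,-.1,.075]): print(proj(c,p))
```

```text
pos [ 0.5364 -0.1067  0.1422] yaw 95.93 open 0.0133 F [-0.9   1.29  1.03] t 14.53
tip [ 0.5365 -0.1067  0.0752] to centre, tool units [-0.0065  0.0033  0.    ]
(np.float64(280.7255216178138), np.float64(229.46473746680928))
(np.float64(376.270308103726), np.float64(226.20501188779795))
```

View pics/w5.png

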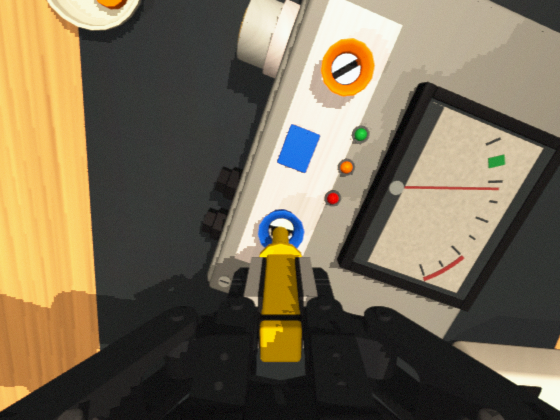

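The dial is fully visible, with the pivot at (397,188), the needle tip at (499,188) and the green mark at (497,161). The blade is sitting in the blue collar. I'll compute the needle reading.

```bash
cat >> h.py <<'E'
def reading(c,pix,gpix,zn=.077,yaw=-14.74):
    hs=cv2.cvtColor(c['frame'],cv2.COLOR_BGR2HSV)
    n,l,st,ce=needle(c); best=None
    for i in range(1,n):
        v,u=np.nonzero(l==i)
        if len(u)<40: continue
        if np.hypot(u-pix[0],v-pix[1]).min()<14: 
            if best is None or len(u)>len(best[0]): best=(u,v)
    u,v=best; W=np.array([onz(c,a,b,zn)[:2] for a,b in zip(u,v)])
    vx,vy,x0,y0=cv2.fitLine(W.astype(np.float32),cv2.DIST_L2,0,1e-4,1e-4).ravel()
    P=onz(c,*pix,zn)[:2]; 
    if np.dot([vx,vy],W.mean(0)-P)<0: vx,vy=-vx,-vy
    na=np.degrees(np.arctan2(vy,vx))
    g=cv2.inRange(hs,(50,120,50),(85,255,255)); m,gl,gs,gc=cv2.connectedComponentsWithStats(g)
    j=1+np.argmin([np.hypot(*(gc[k]-gpix)) for k in range(1,m)]); G=onz(c,*gc[j],zn)[:2]
    ga=np.degrees(np.arctan2(*(G-P)[::-1]))
    print('needle world',round(na,2),'green',round(ga,2),'green px',gc[j],'|G-P|',round(np.hypot(*(G-P)),4),'n',len(u),'ext',np.round(np.linalg.norm(W-P,axis=1).max(),4))
    print('reading vs green',round(-.6+np.radians(ga-na),3),'vs monitor yaw',round(np.radians(yaw-na),3))
E
python3 - <<'E'
from h import *
c=snap('wrist'); reading(c,(397,188),(497,161))
c['frame']=cv2.imread('pics/w1.png');
E
```

```text
needle world 4.92 green 21.98 green px [496.12244898 160.82312925] |G-P| 0.0625 n 267 ext 0.0647
reading vs green -0.302 vs monitor yaw -0.343
```

```bash
sed -i "s/^    ga=np.degrees/    nrm=lambda Q: -vy*(Q[0]-x0)+vx*(Q[1]-y0)\n    print('off-line: pivot',round(nrm(P)*1e3,2),'mm green',round(nrm(G)*1e3,2),'mm -> reading',round(-.6+np.arcsin(nrm(G)\/np.hypot(*(G-P))),3))\n&/" h.py
python3 - <<'E'
from h import *
c=snap('wrist'); reading(c,(397,188),(497,161))
# monitor yaw from white label/bezel edges: black bezel min-area rect
hs=cv2.cvtColor(c['frame'],cv2.COLOR_BGR2HSV); 
g=cv2.cvtColor(c['frame'],cv2.COLOR_BGR2GRAY); k=np.zeros_like(g); k[75:315,335:560]=255
e=cv2.Canny(g,60,160)&k; L=cv2.HoughLinesP(e,1,np.pi/360,60,minLineLength=90,maxLineGap=6)
for a,b,d,f in L[:,0]:
    p=onz(c,a,b,.083);q=onz(c,d,f,.083); print((a,b,d,f),round(np.degrees(np.arctan2(q[1]-p[1],q[0]-p[0])),2))
E
```

```text
off-line: pivot -0.86 mm green 17.41 mm -> reading -0.317
needle world 4.93 green 21.95 green px [496.12080537 160.88590604] |G-P| 0.0625 n 266 ext 0.0647
reading vs green -0.303 vs monitor yaw -0.343
(np.int32(365), np.int32(265), np.int32(446), np.int32(103)) 75.11
(np.int32(339), np.int32(252), np.int32(418), np.int32(83)) 75.17
(np.int32(468), np.int32(291), np.int32(554), np.int32(152)) 74.97
(np.int32(353), np.int32(260), np.int32(411), np.int32(140)) 75.23
(np.int32(460), np.int32(287), np.int32(544), np.int32(145)) 75.72
(np.int32(446), np.int32(107), np.int32(543), np.int32(148)) -14.96
(np.int32(433), np.int32(84), np.int32(559), np.int32(137)) -14.61
(np.int32(433), np.int32(98), np.int32(529), np.int32(138)) -14.65
(np.int32(353), np.int32(261), np.int32(462), np.int32(299)) -14.62
(np.int32(337), np.int32(267), np.int32(460), np.int32(309)) -14.45
(np.int32(335), np.int32(253), np.int32(379), np.int32(158)) 75.21
```

Emit:
{"api": "servo_tool", "payload": {"plan": [{"claw":0,"travel":[-0.003,0.003,0],"twist":[0,0,-0.04]},{"claw":0,"travel":[0,0,0],"twist":[0,0,-0.04]},{"claw":0,"travel":[0,0,0],"twist":[0,0,-0.04]},{"claw":0,"travel":[0,0,0],"twist":[0,0,-0.04]},{"claw":0,"travel":[0,0,0],"twist":[0,0,-0.04]},{"claw":0,"travel":[0,0,0],"twist":[0,0,0]}]}}

```text
time_s: 15.42
position: [0.5364, -0.1071, 0.1421]
orientation: [[-0.668, 0.744, 0.0], [0.744, 0.668, -0.0], [-0.001, 0.0, -1.0]]
ft_force: [-2.2, 0.9, 2.5]
opening: 0.0133
```

```bash
python3 - <<'E'
from h import *
plan(); tipoff(); c=snap('wrist','w6.png')
a,b=np.radians(-14.74),np.radians(19.6)
# pivot world from previous view estimated now: panel geometry
import json
E
python3 - <<'E'
from h import *
# pivot & green world positions from w5 pose: recompute via stored view geometry (TCP yaw 95.93)
c=snap('wrist'); s=arm.observe()
R0=np.array(s['orientation']); Rc=R0.T@c['orientation']; tc=R0.T@(np.array(c['xyz'])-s['position'])
y=np.radians(95.93); T=np.array([[np.cos(y),np.sin(y),0],[np.sin(y),-np.cos(y),0],[0,0,-1]])
c5=dict(c); c5['orientation']=T@Rc; c5['xyz']=T@tc+np.array([.5364,-.1067,.1422])
P=onz(c5,397,188,.077); G=onz(c5,496.1,160.9,.077); pp,gp=proj(c,P),proj(c,G); print(P,G,pp,gp)
reading(c,pp,gp)
E
```

```text
pos [ 0.5364 -0.1071  0.1421] yaw 131.89 open 0.0133 F [-2.18  0.94  2.51] t 15.43
tip [ 0.5364 -0.1072  0.0751] to centre, tool units [-0.0039  0.0033  0.    ]
[ 0.60756701 -0.07228294  0.077     ] [ 0.66537231 -0.04893732  0.077     ] (np.float64(392.5137633364451), np.float64(257.41630146177295)) (np.float64(473.39204513221273), np.float64(285.12060515793905))
off-line: pivot -1.05 mm green 3.62 mm -> reading -0.541
needle world 17.7 green 22.03 green px [472.64044944 284.79775281] |G-P| 0.0617 n 181 ext 0.0645
reading vs green -0.524 vs monitor yaw -0.566
```

Emit:
{"api": "servo_tool", "payload": {"plan": [{"claw":0,"travel":[0,0,0],"twist":[0,0,-0.035]},{"claw":0,"travel":[0,0,0],"twist":[0,0,0]},{"claw":0,"travel":[0,0,0],"twist":[0,0,0]}]}}

```text
time_s: 15.9
position: [0.5365, -0.1072, 0.1421]
orientation: [[-0.745, 0.667, 0.001], [0.667, 0.745, -0.001], [-0.001, 0.0, -1.0]]
ft_force: [-2.6, 1.3, 3.1]
opening: 0.0134
```

Run:
```python
from h import *
plan(); tipoff(); c=snap('wrist','w6b.png'); 
pp,gp=proj(c,[.6076,-.0723,.077]),proj(c,[.6654,-.0489,.077]); reading(c,pp,gp)
u,v=map(int,((pp[0]+gp[0])/2,(pp[1]+gp[1])/2)); cv2.imwrite('pics/dial.png',cv2.resize(c['frame'][v-60:v+60,u-75:u+75],None,fx=4,fy=4,interpolation=cv2.INTER_CUBIC))
```

```text
pos [ 0.5365 -0.1072  0.1421] yaw 138.19 open 0.0134 F [-2.61  1.26  3.13] t 15.9
tip [ 0.5365 -0.1072  0.0751] to centre, tool units [-0.0026  0.0032  0.    ]
off-line: pivot -0.94 mm green 0.8 mm -> reading -0.587
needle world 20.32 green 21.94 green px [461.18461538 302.96923077] |G-P| 0.0615 n 165 ext 0.0643
reading vs green -0.572 vs monitor yaw -0.612
```

View pics/dial.png

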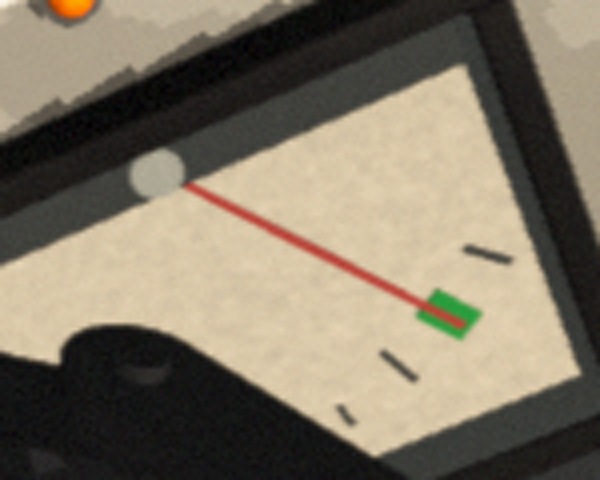

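The dial crop shows the needle lying on the green mark, with its tip at (462,323) inside the mark. The three estimates are −0.57, −0.59 and −0.61. I'll hold, relax the twist within the slot play and lift out.

Emit:
{"api": "servo_tool", "payload": {"plan": [{"claw":0,"travel":[0,0,0],"twist":[0,0,0]},{"claw":0,"travel":[0,0,0],"twist":[0,0,0]},{"claw":0,"travel":[0,0,0],"twist":[0,0,0.02]},{"claw":0,"travel":[0,0,-0.02],"twist":[0,0,0]},{"claw":0,"travel":[0,0,-0.05],"twist":[0,0,0]},{"claw":0,"travel":[0,0,-0.1],"twist":[0,0,0]},{"claw":0,"travel":[0,0,-0.5],"twist":[0,0,0]},{"claw":0,"travel":[0,0,-0.4],"twist":[0,0,0]}]}}

```text
time_s: 16.95
position: [0.5373, -0.1076, 0.2244]
orientation: [[-0.704, 0.71, 0.004], [0.71, 0.704, -0.002], [-0.004, 0.002, -1.0]]
ft_force: [-0.1, 0.1, -0.4]
opening: 0.0131
```

Run:
```python
from h import *
c=snap('wrist'); pp,gp=proj(c,[.6076,-.0723,.077]),proj(c,[.6654,-.0489,.077]); reading(c,pp,gp)
plan([.5459,.2891,.222],96.5)
s=arm.observe(); p=np.array(s['position']); R=np.array(s['orientation']); print(proj(c,p+R[:,2]*.067))
```

```text
off-line: pivot -0.84 mm green 0.51 mm -> reading -0.592
needle world 20.18 green 21.41 green px [421.32352941 246.44117647] |G-P| 0.0631 n 89 ext 0.0608
reading vs green -0.579 vs monitor yaw -0.61
pos [ 0.5395 -0.1084  0.2295] yaw 134.74 open 0.0135 F [ 1.47 -0.12  2.97] t 17.0
shift units [3.705 3.791 0.075]
turn units [0.0027 0.0031 0.2125]
(np.float64(282.32261435744294), np.float64(233.18019448539374))
```

Emit:
{"api": "servo_tool", "payload": {"plan": [{"claw":0,"travel":[0,0,0],"twist":[0,0,0.0425]},{"claw":0,"travel":[0,0,0],"twist":[0,0,0.0425]},{"claw":0,"travel":[0,0,0],"twist":[0,0,0.0425]},{"claw":0,"travel":[0,0,0],"twist":[0,0,0.0425]},{"claw":0,"travel":[0,0,0],"twist":[0,0,0.0425]},{"claw":0,"travel":[0.5,0.07,0],"twist":[0,0,0]},{"claw":0,"travel":[0.6,0.08,0],"twist":[0,0,0]},{"claw":0,"travel":[0.6,0.08,0],"twist":[0,0,0]}]}}

```text
time_s: 18.0
position: [0.5398, 0.0224, 0.2226]
orientation: [[-0.112, 0.994, 0.004], [0.994, 0.112, -0.001], [-0.001, 0.003, -1.0]]
ft_force: [1.2, 0.5, -1.1]
opening: 0.0133
```

Emit:
{"api": "servo_tool", "payload": {"plan": [{"claw":0,"travel":[0.6,0.08,0],"twist":[0,0,0]},{"claw":0,"travel":[0.6,0.08,0],"twist":[0,0,0]},{"claw":0,"travel":[0.6,0.08,0],"twist":[0,0,0]},{"claw":0,"travel":[0.6,0.08,0],"twist":[0,0,0]},{"claw":0,"travel":[0.6,0.08,0],"twist":[0,0,0]},{"claw":0,"travel":[0.4,0.06,0],"twist":[0,0,0]},{"claw":0,"travel":[0,0,0],"twist":[0,0,0]},{"claw":0,"travel":[0,0,0],"twist":[0,0,0]}]}}

```text
time_s: 19.0
position: [0.5451, 0.2782, 0.2221]
orientation: [[-0.113, 0.994, 0.002], [0.994, 0.113, -0.001], [-0.001, 0.002, -1.0]]
ft_force: [0.1, -0.4, -0.7]
opening: 0.013
```

Run:
```python
from h import *
plan([.5459,.2891,.15],96.5); tipoff((.5459,.2891))
```

```text
pos [0.5451 0.2782 0.2221] yaw 96.47 open 0.013 F [ 0.06 -0.35 -0.69] t 19.0
shift units [0.144 0.025 0.961]
turn units [ 0.0006  0.0004 -0.0001]
tip [0.5452 0.2781 0.1551] to centre, tool units [ 1.443e-01  2.550e-02 -1.000e-04]
```

Emit:
{"api": "servo_tool", "payload": {"plan": [{"claw":0,"travel":[0.144,0.025,0],"twist":[0.0006,0.0004,0]},{"claw":0,"travel":[0,0,0.5],"twist":[0,0,0]},{"claw":0,"travel":[0,0,0.36],"twist":[0,0,0]},{"claw":0,"travel":[0,0,0],"twist":[0,0,0]},{"claw":0,"travel":[0,0,0],"twist":[0,0,0]}]}}

```text
time_s: 19.62
position: [0.5464, 0.2897, 0.159]
orientation: [[-0.112, 0.994, 0.001], [0.994, 0.112, 0.001], [0.001, 0.001, -1.0]]
ft_force: [-0.1, -0.0, -0.1]
opening: 0.0131
```

Run:
```python
from h import *
plan([.5459,.2891,.0755],96.5); tipoff((.5459,.2891))
```

```text
pos [0.5464 0.2897 0.159 ] yaw 96.43 open 0.0131 F [-0.05 -0.02 -0.13] t 19.62
shift units [-0.008 -0.009  1.113]
turn units [ 0.0005 -0.0003 -0.0004]
tip [0.5465 0.2898 0.092 ] to centre, tool units [-0.0081 -0.0091 -0.    ]
```

Emit:
{"api": "servo_tool", "payload": {"plan": [{"claw":0,"travel":[-0.008,-0.008,0.2],"twist":[0,0,0]},{"claw":0,"travel":[0,0,0.2],"twist":[0,0,0]},{"claw":0,"travel":[0,0,0.2],"twist":[0,0,0]},{"claw":0,"travel":[0,0,0.2],"twist":[0,0,0]},{"claw":0,"travel":[0,0,0.2],"twist":[0,0,0]},{"claw":0,"travel":[0,0,0.06],"twist":[0,0,0]},{"claw":0,"travel":[0,0,0],"twist":[0,0,0]}]}}

```text
time_s: 20.5
position: [0.5448, 0.289, 0.0776]
orientation: [[-0.113, 0.994, -0.001], [0.994, 0.113, 0.0], [0.0, -0.001, -1.0]]
ft_force: [-0.5, 1.2, 0.6]
opening: 0.0135
```

Emit:
{"api": "servo_tool", "payload": {"plan": [{"claw":0,"travel":[0,0,0.02],"twist":[0,0,0]},{"claw":0,"travel":[0,0,0.015],"twist":[0,0,0]},{"claw":0,"travel":[0,0,0],"twist":[0,0,0]}]}}

```text
time_s: 20.88
position: [0.5451, 0.2891, 0.0757]
orientation: [[-0.113, 0.994, -0.0], [0.994, 0.113, 0.001], [0.001, -0.0, -1.0]]
ft_force: [0.5, -0.5, -1.3]
opening: 0.013
```

Emit:
{"api": "servo_tool", "payload": {"plan": [{"claw":0,"travel":[0,0,0.008],"twist":[0,0,0]},{"claw":0,"travel":[0,0,0],"twist":[0,0,0]},{"claw":0.25,"travel":[0,0,0],"twist":[0,0,0]},{"claw":0.5,"travel":[0,0,0],"twist":[0,0,0]},{"claw":0.6,"travel":[0,0,0],"twist":[0,0,0]},{"claw":0.6,"travel":[0,0,0],"twist":[0,0,0]},{"claw":0.6,"travel":[0,0,0],"twist":[0,0,0]}]}}

```text
time_s: 21.75
position: [0.545, 0.2891, 0.0749]
orientation: [[-0.113, 0.994, -0.001], [0.994, 0.113, 0.0], [0.001, -0.0, -1.0]]
ft_force: [1.0, -0.3, -0.4]
opening: 0.0519
```

Emit:
{"api": "servo_tool", "payload": {"plan": [{"claw":0.6,"travel":[0,0,-0.2],"twist":[0,0,0]},{"claw":0.6,"travel":[0,0,-0.5],"twist":[0,0,0]},{"claw":0.6,"travel":[0,0,-0.7],"twist":[0,0,0]},{"claw":0.6,"travel":[0,0,-0.6],"twist":[0,0,0]},{"claw":0.6,"travel":[-0.3,0,0],"twist":[0,0,0]},{"claw":0.6,"travel":[0,0,0],"twist":[0,0,0]}]}}

```text
time_s: 22.5
position: [0.5475, 0.2654, 0.2251]
orientation: [[-0.111, 0.994, -0.0], [0.994, 0.111, 0.0], [0.0, -0.0, -1.0]]
ft_force: [-0.5, -0.6, -0.5]
opening: 0.0513
```

Run:
```python
from h import *
plan(); c=snap('wrist','end.png'); u,v=map(int,proj(c,[.546,.289,.1])); print(proj(c,[.5459,.2891,.064]),proj(c,[.5459,.2891,.124]),u-70,v-55)
im=cv2.resize(c['frame'][v-55:v+55,u-70:u+70],(560,440),interpolation=cv2.INTER_CUBIC)
t=snap('top')['frame'][150:230,130:330]; cv2.imwrite('pics/endc.png',np.vstack([im,cv2.resize(t,(560,150))]))
s=snap('side','endside.png')
```

```text
pos [0.5475 0.2654 0.2251] yaw 96.37 open 0.0513 F [-0.5  -0.58 -0.46] t 22.5
(np.float64(281.66022495010907), np.float64(167.37653208962678)) (np.float64(281.9648400915753), np.float64(181.03554217344777)) 211 120
```

View pics/endc.png

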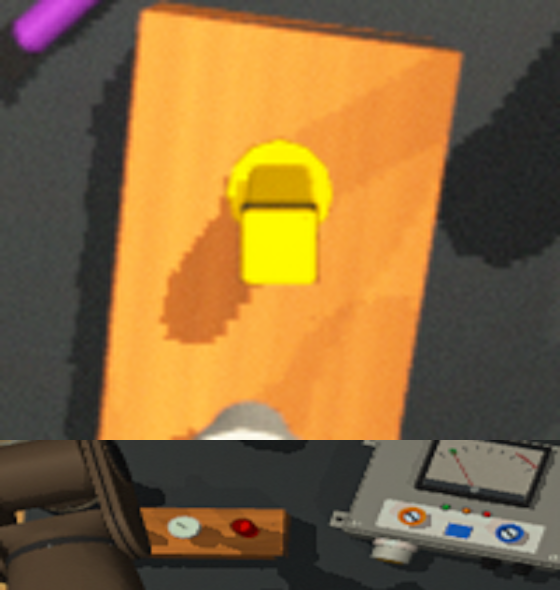

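The last check shows the tool upright with its flange down. Its top is at (281,181), predicted (282,181), and its flange at (280.8,167.5), predicted (281.7,167.4). The needle still points at the green mark, so I'm handing in.

```bash
python3 -c "
from rig import arm
print(arm.job_done())"
```

```text
the job is handed in; nothing more can be done
None
```

The needle now rests on the green mark and the yellow tool is back upright in its hole, released. I handed the job in at about 22.6 s of the 72 s; no verdict came back.

- **Seating:** I felt the slot bottom at about 1.7 N, with the blade tip within about 0.5 mm of the trimmer's centre. The computed tip height was about 75.2 mm above the bench, where 76.5 mm or less was required. The highest force I read while turning was about 3 N vertical and 3 N sideways.
- **Needle:** Turning the trimmer counter-clockwise brought the reading to about −0.60. My three estimates differed slightly after I lifted the tool out: −0.58 and −0.59 against the green mark, and −0.61 from the monitor's own angle. I put the spread down to parallax, and all three are inside −0.65 to −0.55. The final top view still showed the needle on the mark.
- **Tool in the block:** In the closing picture the handle top and flange were within about 1 pixel of where an upright, seated tool should appear. The gripper is open and clear of it.
- **Everything else:** I did not touch the span trimmer. The thermometer and screwdriver still stand in their holes. I did not re-measure the other bystanders, but the arm stayed clear of them.

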